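# Sieve the salvaged stand hardware

## Task

Shake the sieve over its white tray until both small brass spacers have dropped through into the tray while the black ball knobs stay in the sieve, then tip both knobs out over the sieve's bent-up lip into the blue bin (not the grey one). Finish by hanging the empty sieve level back on the white tray as it was, and let go.

Things in the scene. Friction and masses are not known exactly. Their poses are not given: they have to be found in the camera images.
- sieve_grip (a point): Centre of the red bridge handle across the middle of a loose green metal sieve (0.25 kg): a flat bar 12 mm thick in the sieve's x, 20 mm tall, 96 mm long in y. The sieve hangs in the white tray by two side ears (undersides 38 mm below this point, 60 mm long in x, reaching y = -108 to 108 mm). Its floor bars' tops lie 66 mm, its underside 70 mm below this point. z up.
- sieve_lip (a point): Middle of the sieve's open pouring lip, 90 mm along -x from the handle and 50 mm below its centre; same axes as the handle. The only side without a wall (others 36 mm high; back wall at x = +69 mm from the handle, sides at y = +-52 mm): from 45 mm before the handle the bars bend up at 20 degrees to it. The knobs roll out over it when the sieve is tilted lip-down 35 to 45 degrees.
- tray: White open catch tray, fixed, outside 228 (x) by 168 (y) by 65 mm high, walls 4 mm. Origin: centre of its underside; z up. The sieve hangs in it, axes parallel to the tray's, lip towards the tray's -x, handle centre over the tray's centre and 103 mm above the tray's underside, with at least 20 mm of play each way.
- blue_bin: Blue open bin for the knobs, fixed, outside 180 by 180 by 60 mm high, walls 4 mm. Origin: centre of its underside; z up. A grey bin of the same size stands on the other side of the tray; either may be left or right.
- spacer_a: Small brass spacer, a slippery cylinder 13 mm in diameter, 8 mm high, 10 g (friction about 0.25). Origin: its centre. It starts standing on one of the sieve's three floor bars, which run along x, 8 mm wide, at y = -26, 0 and 26 mm, with 18 mm slots between and beside them; jolted some 5 mm sideways (sieve's y) it falls through a slot.
- spacer_b: The other small brass spacer, the same, on another bar.
- knob_a: Large black ball knob, a 30 mm ball with a brass insert, 25 g, slippery. Origin: its centre. It starts in the sieve, lying in the groove between two bars, is too big for the slots and rolls easily along them (sieve's x).
- knob_b: The other black ball knob, the same.
Things that resemble listed ones, but are neither listed nor needed, are in the scene too. What is shaped like the knob_b but pink or purple is not meant.

How it is judged:
On the way, in this order (a step that is already met when the one before it is completed fails the run):
1. both brass spacers lie in the white tray while both knobs are still in the sieve (x of spacer_a in the frame of tray between -0.11 and 0.11 m and y of spacer_a in the frame of tray between -0.08 and 0.08 m and z of spacer_a in the frame of tray between 0 and 0.025 m and x of spacer_b in the frame of tray between -0.11 and 0.11 m and y of spacer_b in the frame of tray between -0.08 and 0.08 m and z of spacer_b in the frame of tray between 0 and 0.025 m and x of knob_a in the frame of sieve_grip between -0.095 and 0.07 m and y of knob_a in the frame of sieve_grip between -0.052 and 0.052 m and z of knob_a in the frame of sieve_grip between -0.075 and -0.03 m and x of knob_b in the frame of sieve_grip between -0.095 and 0.07 m and y of knob_b in the frame of sieve_grip between -0.052 and 0.052 m and z of knob_b in the frame of sieve_grip between -0.075 and -0.03 m), for 0.2 s.
2. both knobs lie in the blue bin, the spacers still in the tray (x of spacer_a in the frame of tray between -0.11 and 0.11 m and y of spacer_a in the frame of tray between -0.08 and 0.08 m and z of spacer_a in the frame of tray between 0 and 0.025 m and x of spacer_b in the frame of tray between -0.11 and 0.11 m and y of spacer_b in the frame of tray between -0.08 and 0.08 m and z of spacer_b in the frame of tray between 0 and 0.025 m and x of knob_a in the frame of blue_bin between -0.09 and 0.09 m and y of knob_a in the frame of blue_bin between -0.09 and 0.09 m and z of knob_a in the frame of blue_bin between 0 and 0.055 m and x of knob_b in the frame of blue_bin between -0.09 and 0.09 m and y of knob_b in the frame of blue_bin between -0.09 and 0.09 m and z of knob_b in the frame of blue_bin between 0 and 0.055 m), for 0.2 s.
At the end, for the whole second after the job is handed in: Both spacers lie on the white tray's floor, both knobs lie inside the blue bin, and the sieve hangs released on the tray as at the start: handle centre within 30 mm in x and y and 8 mm in height, level within 0.1 rad, yaw within 0.3 rad of the tray's (either way round) (all of step 2 and x of sieve_grip in the frame of tray between -0.03 and 0.03 m and y of sieve_grip in the frame of tray between -0.03 and 0.03 m and z of sieve_grip in the frame of tray between 0.095 and 0.111 m and angle between sieve_grip's own z axis and vertical below 0.1 rad and angle between the x axis of sieve_grip and the x axis of tray, either way round below 0.3 rad); the robot touches nothing.
It also fails if it takes over 58 s, if anything falls off the work surface, if the arm or the gripper's body presses on something with over 40 N, if the wrist force passes 120 N, or if a joint passes its speed limit or range.

## Robot

A 6-joint arm with a two-finger parallel gripper is mounted at the origin on the work surface. World frame = base frame: x ahead of the robot, y to its left, z up, the work surface at z = 0. Lengths are in m, angles in rad, forces in N, time in s.
With the tool pointing down it reaches from about 0.35 to 0.725 m from the base axis. Payload 4.3 kg.
Tool frame: the origin (TCP) lies midway between the tips of the shut fingers; the grasp point (between the pads) lies robot.pinch_z behind it (robot.pinch_z is the distance from the TCP to the grasp point, in m); z points along the fingers, y is the line along which they close (so a half turn about z gives the same grasp; the last joint's range is limited). The gripper opens to 85 mm and grips with 20 to 120 N. Pads are 22 mm wide; open, the fingers measure 114 mm over their backs; the gripper's body (76 mm by 85 mm) begins 54 mm behind the grasp point. The pads swing forward as they close: fully open they stand 13 mm farther back than shut.
Start: joints at [1.066, 0.377, 0.081, 1.274, 0, 1.46], TCP at [0.221, 0.531, 0.205] pointing down, gripper open.
Joint ranges: [-2.72, 2.72], [-0.84, 1.66], [-1.02, 1.22], [-1.77, 2.12], [-1.37, 1.28], [-3.14, 3.14]. Speed limits (rad/s): [2.57, 2.57, 3.14, 3.14, 3.14, 3.14].

## Interface

Orientations are given as [roll, pitch, yaw] about the fixed x, y, z axes, in that order (R = Rz(yaw) Ry(pitch) Rx(roll)).
In Python, from bench import robot gives the robot as it stands. The module is installed in compiled form; this text tells all that it offers.
- The arm moves only by the shell command python3 -m pendant 'ROWS' [FORCE]. ROWS is JSON, a list of rows, each an object of numbers: "wx", "wy", "wz": the turn, a rotation vector about the tool's x, y, z in degrees; "tx", "ty", "tz": the shift along the tool's x, y, z in m; "claw": the opening, from 0 (shut) to 1 (fully open). In form: [{"wx": .., "wy": .., "wz": .., "tx": .., "ty": .., "tz": .., "claw": ..}, ...]. A call has 1 to 10 rows; each row is the pose to reach, as a shift and turn from the pose commanded when the call began, along the tool's axes at that moment; what a row does not reach only later rows make up. A row lasts 1/10 s, in which the tool goes at most 50 mm and 8.59 degrees, less where a joint would pass 70% of its speed; a pose out of reach is approached as far as the arm can. A call with a gripper value outside its range is refused whole. The fingers move at their own pace and stop on an object; FORCE is the grip in N (left out, the last holds). Time passes only in rows, so rows that repeat a pose let the fingers close. It gives the time, the measured TCP pose, the force, the opening and the grip force at its end, in the units of the state.
- robot.observe(): the state, without advancing time (a new reading comes with each control period).
- robot.camera(name): name is "side" or "top" or "wrist"; returns a dict with "image" (400x640x3 uint8, red, green, blue), "vfov" (degrees; the focal length in pixels is half the picture's height over the tangent of half this angle, whatever the lens; pixels are square), "cx", "cy" (the principal point, pixels), "R" (3x3) and "t" (3): a world point X has camera coordinates R X + t. Camera axes: x right, y down, z forward; pixel columns grow to the right and rows downward; lengths in m; the calibration is good to about 2 mm. A picture is of the moment at which its call begins. There is no depth.
- robot.sign_off(): hands the job in; it is judged then, once.
The state is a dict: "t": time; "q": joint angles; "joint_vel": joint speeds; "tau": joint torques, N m; "eef_pos": TCP position; "eef_rot": TCP orientation; "contact_force": force on the tool from outside, world axes, zero at the start; "torque": the same for the moment, N m; "width": finger opening in m; "finger_force": force on a finger pad.
Only numpy, scipy, OpenCV 4.12 (cv2) and the standard library are available. Lean on these libraries where they do the work, as an engineer would, in place of code of your own. Each camera call takes 0.05 s, during which the arm holds its last target. There are 200 camera calls.

## Working session

There is one attempt and no reset: what is moved stays moved. The work goes in short steps, Python scripts to look and compute and a shell command to move; the robot and the scene stay as the last step left them, time stands still between calls to the robot, and variables do not carry over. Pictures are saved under pics/ and viewed, at most 11 in all, crops included, and the job is handed in when it is done.

```bash
mkdir -p pics; python3 - <<'E'
from bench import robot
import cv2,json
s=robot.observe(); print({k:s[k] for k in('t','q','eef_pos','eef_rot','width')}, robot.pinch_z)
for n in('top','side'):
    c=robot.camera(n); cv2.imwrite(f'pics/{n}0.png',c['image'][:,:,::-1]); print(n,c['vfov'],c['cx'],c['cy'],c['R'],c['t'])
E
```

```text
{'t': 0.0, 'q': array([1.06571996e+00, 3.78076719e-01, 7.96228580e-02, 1.27439724e+00,
       3.38605199e-07, 1.46050175e+00]), 'eef_pos': array([0.22079419, 0.53014885, 0.20405196]), 'eef_rot': array([-3.13955040e+00, -2.26508073e-04,  2.74681063e+00]), 'width': 0.0853489579083906} 0.0187
top 53.674611047902815 315.82884446582653 197.1104173766877 [[ 4.39300745e-03 -9.99990209e-01  5.32452338e-04]
 [-9.92368041e-01 -4.42513862e-03 -1.23231856e-01]
 [ 1.23233005e-01  1.29697779e-05 -9.92377764e-01]] [-0.00642762  0.49200011  0.8048704 ]
side 48.19840170662971 321.51473925548765 199.9601998044749 [[ 0.79665153 -0.60443718  0.00143019]
 [-0.41869082 -0.55354025 -0.71992443]
 [ 0.43594076  0.57293009 -0.69405098]] [-0.41209084  0.28347716  0.7398514 ]
```

View pics/top0.png

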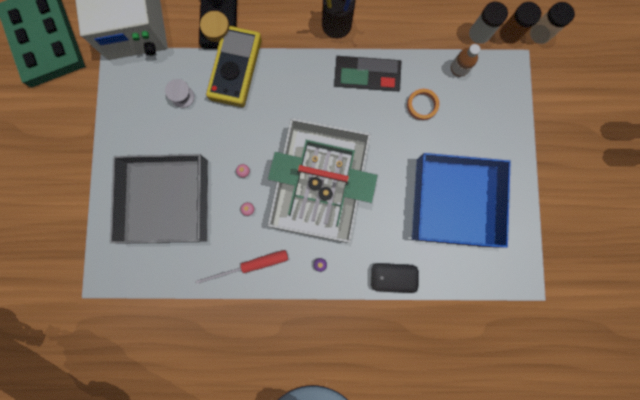

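View pics/side0.png

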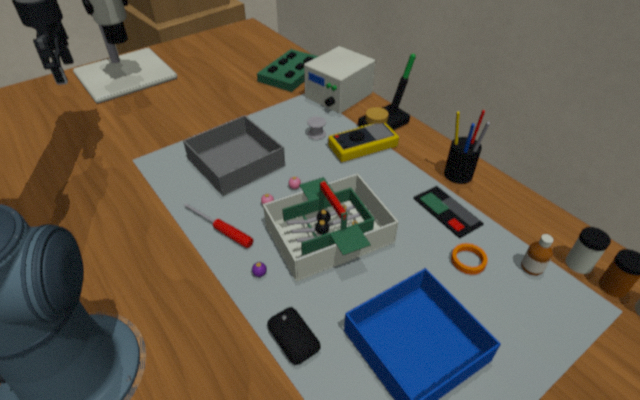

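The top view shows the tray at about (320,182), with the red handle from (298,170) to (347,179). The lip points down the picture, towards the robot. The blue bin is at (463,200), on the robot's right, and the grey one at (160,198). The side view agrees.

```bash
cat > h.py <<'E'
import cv2,numpy as np
from bench import robot
def ray(c,uv,z):
    f=200/np.tan(np.radians(c['vfov'])/2); uv=np.atleast_2d(uv)
    d=np.c_[(uv[:,0]-c['cx'])/f,(uv[:,1]-c['cy'])/f,np.ones(len(uv))]@c['R']
    o=-c['R'].T@c['t']; return o+d*((z-o[2])/d[:,2])[:,None]
def proj(c,X):
    f=200/np.tan(np.radians(c['vfov'])/2); p=c['R']@np.asarray(X)+c['t']; return p[:2]/p[2]*f+[c['cx'],c['cy']]
def mask(im,lo,hi):
    return cv2.inRange(cv2.cvtColor(im,cv2.COLOR_RGB2HSV),lo,hi)
def blob(m,box=None):
    if box: k=np.zeros_like(m); x0,y0,x1,y1=box; k[y0:y1,x0:x1]=m[y0:y1,x0:x1]; m=k
    cs,_=cv2.findContours(m,cv2.RETR_EXTERNAL,cv2.CHAIN_APPROX_NONE); return max(cs,key=cv2.contourArea)
E
python3 - <<'E'
from h import *
np.set_printoptions(precision=4,suppress=True)
c=robot.camera('top'); im=c['image']
red=blob(mask(im,(0,120,90),(8,255,255)),(285,155,365,190))
r=cv2.minAreaRect(red); print(r); P=ray(c,cv2.boxPoints(r),0.113); print('handle',P.mean(0),[np.linalg.norm(P[i]-P[i-1]) for i in(1,2)])
L=P[np.argsort(P[:,1])]; d=L[2:].mean(0)-L[:2].mean(0); print('yaw y-axis',np.degrees(np.arctan2(-d[0],d[1])))
# tray floor-level/rim corners
T=ray(c,[(293,123),(368,134),(350,242),(270,228)],0.065); print('tray',T,T.mean(0))
b=blob(mask(im,(100,120,40),(125,255,255)),(390,140,530,260)); r=cv2.minAreaRect(b); print(r)
B=ray(c,cv2.boxPoints(r),0.06);print('bin',B,B.mean(0))
g=ray(c,[(463,200)],0);print(g)
# side check of handle
c=robot.camera('side'); red=blob(mask(c['image'],(0,120,90),(8,255,255)),(300,170,365,225)); r=cv2.minAreaRect(red);print(r[0], ray(c,[r[0]],0.103), ray(c,[r[0]],0.109))
E
```

```text
((322.86126708984375, 173.0855712890625), (49.70391845703125, 5.6592302322387695), 13.324530601501465)
handle [ 0.5283 -0.0174  0.113 ] [np.float64(0.011033170709644779), np.float64(0.09540198425584347)]
yaw y-axis -13.271207213876073
tray [[ 0.6423  0.0438  0.065 ]
 [ 0.6196 -0.1115  0.065 ]
 [ 0.3977 -0.0729  0.065 ]
 [ 0.4249  0.0874  0.065 ]] [ 0.5211 -0.0133  0.065 ]
((463.7345275878906, 200.18621826171875), (92.8448486328125, 87.11471557617188), 4.763641834259033)
bin [[ 0.4028 -0.2018  0.06  ]
 [ 0.5813 -0.2214  0.06  ]
 [ 0.566  -0.4117  0.06  ]
 [ 0.3883 -0.387   0.06  ]] [ 0.4846 -0.3055  0.06  ]
[[ 0.4909 -0.3265  0.    ]]
(332.37640380859375, 196.74246215820312) [[ 0.5337 -0.0139  0.103 ]] [[ 0.5298 -0.0188  0.109 ]]
```

```bash
cat >> h.py <<'E'
from scipy.spatial.transform import Rotation as Ro
def go(p,yaw,tilt=0):
    """tool x = sieve y; yaw = sieve yaw (deg), tilt = lip-down deg; prints row for the TCP target p"""
    s=robot.observe(); R0=Ro.from_euler('xyz',s['eef_rot'])
    Rs=Ro.from_euler('z',yaw,degrees=True)*Ro.from_euler('y',-tilt,degrees=True)
    Rt=Rs*Ro.from_matrix([[0,1,0],[1,0,0],[0,0,-1]])
    w=(R0.inv()*Rt).as_rotvec(degrees=True); d=R0.inv().apply(np.asarray(p)-s['eef_pos'])
    print('w',w.round(2),'t',d.round(4))
E
python3 -c "
from h import *
go([.528,-.017,.19],-13.3)"
```

```text
w [-7.000e-02  4.000e-02  8.068e+01] t [-0.494  -0.3872  0.0148]
```

```bash
A='x'; python3 -m pendant '[{"wz":40,"tx":-0.247,"ty":-0.194,"tz":0.0},{"wz":40,"tx":-0.247,"ty":-0.194,"tz":0.0},{"wz":40,"tx":-0.247,"ty":-0.194,"tz":0.0},{"wz":40,"tx":-0.247,"ty":-0.194,"tz":0.0},{"wz":80.7,"tx":-0.494,"ty":-0.387,"tz":0.014},{"wz":80.7,"tx":-0.494,"ty":-0.387,"tz":0.014},{"wz":80.7,"tx":-0.494,"ty":-0.387,"tz":0.014},{"wz":80.7,"tx":-0.494,"ty":-0.387,"tz":0.014},{"wz":80.7,"tx":-0.494,"ty":-0.387,"tz":0.014},{"wz":80.7,"tx":-0.494,"ty":-0.387,"tz":0.014}]'; python3 -c "
from h import *
go([.528,-.017,.19],-13.3)"
```

```text
w [-7.000e-02  4.000e-02  8.068e+01] t [-0.494  -0.3872  0.0148]invalid input at $[0]: expected keys wx, wy, wz, tx, ty, tz, claw
```

```bash
python3 -m pendant '[{"wx":0,"wy":0,"wz":40,"tx":-0.247,"ty":-0.194,"tz":0.0,"claw":1},{"wx":0,"wy":0,"wz":40,"tx":-0.247,"ty":-0.194,"tz":0.0,"claw":1},{"wx":0,"wy":0,"wz":40,"tx":-0.247,"ty":-0.194,"tz":0.0,"claw":1},{"wx":0,"wy":0,"wz":40,"tx":-0.247,"ty":-0.194,"tz":0.0,"claw":1},{"wx":0,"wy":0,"wz":80.7,"tx":-0.494,"ty":-0.387,"tz":0.014,"claw":1},{"wx":0,"wy":0,"wz":80.7,"tx":-0.494,"ty":-0.387,"tz":0.014,"claw":1},{"wx":0,"wy":0,"wz":80.7,"tx":-0.494,"ty":-0.387,"tz":0.014,"claw":1},{"wx":0,"wy":0,"wz":80.7,"tx":-0.494,"ty":-0.387,"tz":0.014,"claw":1},{"wx":0,"wy":0,"wz":80.7,"tx":-0.494,"ty":-0.387,"tz":0.014,"claw":1},{"wx":0,"wy":0,"wz":80.7,"tx":-0.494,"ty":-0.387,"tz":0.014,"claw":1}]'; python3 -c "
from h import *
go([.528,-.017,.19],-13.3)"
```

```text
t: 1.2
eef_pos: [0.4663, 0.0929, 0.1952]
eef_rot: [3.141, -0.0, 1.334]
contact_force: [0.8, 1.4, 0.8]
width: 0.0853
finger_force: 0.0
w [ 0.01 -0.02 -0.25] t [-0.0924  0.0858  0.0051]
```

```bash
python3 -m pendant '[{"wx":0,"wy":0,"wz":0,"tx":-0.046,"ty":0.043,"tz":0.0,"claw":1},{"wx":0,"wy":0,"wz":0,"tx":-0.092,"ty":0.086,"tz":0.005,"claw":1},{"wx":0,"wy":0,"wz":0,"tx":-0.092,"ty":0.086,"tz":0.005,"claw":1},{"wx":0,"wy":0,"wz":0,"tx":-0.092,"ty":0.086,"tz":0.005,"claw":1},{"wx":0,"wy":0,"wz":0,"tx":-0.092,"ty":0.086,"tz":0.005,"claw":1}]'; python3 - <<'E'
from h import *
np.set_printoptions(precision=4,suppress=True)
c=robot.camera('wrist'); im=c['image']; cv2.imwrite('pics/w1.png',im[:,:,::-1])
red=blob(mask(im,(0,120,60),(8,255,255)))
r=cv2.minAreaRect(red); print(r); P=ray(c,cv2.boxPoints(r),0.113); print('handle',P.mean(0),[np.linalg.norm(P[i]-P[i-1]) for i in(1,2)])
L=P[np.argsort(P[:,1])]; d=L[2:].mean(0)-L[:2].mean(0); print('yaw',np.degrees(np.arctan2(-d[0],d[1])))
go([P.mean(0)[0],P.mean(0)[1],.084],np.degrees(np.arctan2(-d[0],d[1])))
E
```

```text
t: 1.7
eef_pos: [0.5279, -0.0147, 0.1897]
eef_rot: [-3.14, -0.0, 1.337]
contact_force: [-0.2, 0.1, 0.0]
width: 0.0854
finger_force: 0.0
((126.76000213623047, 94.17999267578125), (115.59998321533203, 25.39999771118164), 53.13010025024414)
handle [0.4123 0.0929 0.113 ] [np.float64(0.01874981210954521), np.float64(0.07330396635735045)]
yaw 17.63307546777057
w [ -0.06  -0.04 -30.95] t [ 0.0774 -0.1367  0.1061]
```

View pics/w1.png

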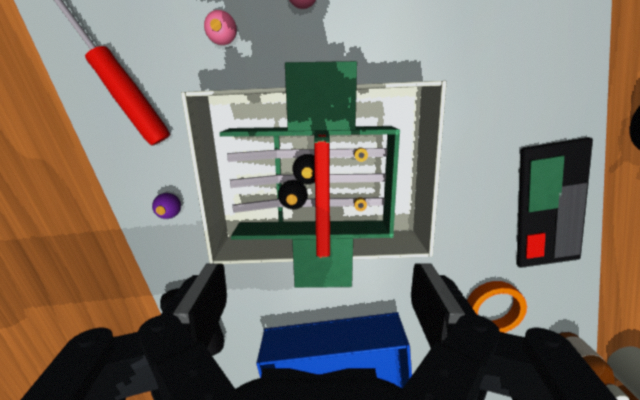

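The wrist view shows the handle from (322,140) to (322,256). The tray rim corners are near (184,94), (446,82), (432,256) and (213,262). The knobs are at (304,168) and (293,194), left of the handle on the lip side. The spacers are at (361,154) and (361,205).

```bash
python3 - <<'E'
from h import *
np.set_printoptions(precision=4,suppress=True)
c=robot.camera('wrist'); im=c['image']
red=blob(mask(im,(0,120,60),(8,255,255)),(300,130,345,265))
r=cv2.minAreaRect(red); print(r); P=ray(c,cv2.boxPoints(r),0.113); m=P.mean(0);print('handle',m,[np.linalg.norm(P[i]-P[i-1]) for i in(1,2)])
L=P[np.argsort(P[:,1])]; d=L[2:].mean(0)-L[:2].mean(0); y=np.degrees(np.arctan2(-d[0],d[1])); print('yaw',y)
T=ray(c,[(184,94),(446,82),(432,256),(213,262)],0.065); print('tray',T,T.mean(0))
e=T[1]-T[0];f=T[2]-T[3];print(np.degrees(np.arctan2(e[1],e[0])),np.degrees(np.arctan2(f[1],f[0])))
go([m[0],m[1],.084],y)
E
```

```text
((322.6762390136719, 199.9867401123047), (114.17413330078125, 14.840286254882812), 88.87670135498047)
handle [ 0.5297 -0.0183  0.113 ] [np.float64(0.011174733561992736), np.float64(0.09633370058928853)]
yaw -12.00038123529034
tray [[ 0.433   0.0897  0.065 ]
 [ 0.6531  0.0476  0.065 ]
 [ 0.6214 -0.1149  0.065 ]
 [ 0.4034 -0.0704  0.065 ]] [ 0.5277 -0.012   0.065 ]
-10.824888148663028 -11.528983204057322
w [-0.05 -0.02 -1.26] t [-0.0041  0.0033  0.1061]
```

```bash
python3 -m pendant '[{"wx":0,"wy":0,"wz":-1.2,"tx":-0.004,"ty":0.0033,"tz":0.03,"claw":1},{"wx":0,"wy":0,"wz":-1.2,"tx":-0.004,"ty":0.0033,"tz":0.06,"claw":1},{"wx":0,"wy":0,"wz":-1.2,"tx":-0.004,"ty":0.0033,"tz":0.085,"claw":1},{"wx":0,"wy":0,"wz":-1.2,"tx":-0.004,"ty":0.0033,"tz":0.1,"claw":1},{"wx":0,"wy":0,"wz":-1.2,"tx":-0.004,"ty":0.0033,"tz":0.106,"claw":1},{"wx":0,"wy":0,"wz":-1.2,"tx":-0.004,"ty":0.0033,"tz":0.106,"claw":0.6},{"wx":0,"wy":0,"wz":-1.2,"tx":-0.004,"ty":0.0033,"tz":0.106,"claw":0.3},{"wx":0,"wy":0,"wz":-1.2,"tx":-0.004,"ty":0.0033,"tz":0.106,"claw":0.15},{"wx":0,"wy":0,"wz":-1.2,"tx":-0.004,"ty":0.0033,"tz":0.106,"claw":0},{"wx":0,"wy":0,"wz":-1.2,"tx":-0.004,"ty":0.0033,"tz":0.106,"claw":0}]' 80;  python3 -m pendant '[{"wx":0,"wy":0,"wz":0,"tx":0,"ty":0,"tz":0,"claw":0},{"wx":0,"wy":0,"wz":0,"tx":0,"ty":0,"tz":0,"claw":0},{"wx":0,"wy":0,"wz":0,"tx":0,"ty":0,"tz":0,"claw":0}]'
```

```text
t: 2.8
eef_pos: [0.5309, -0.0191, 0.0848]
eef_rot: [3.141, -0.0, 1.359]
contact_force: [-2.6, 0.5, 1.3]
width: 0.0124
finger_force: 1.2
t: 3.1
eef_pos: [0.5305, -0.0191, 0.0848]
eef_rot: [3.141, -0.0, 1.359]
contact_force: [-2.3, 0.9, 5.8]
width: 0.0069
finger_force: 78.6
```

```bash
python3 -m pendant '[{"wx":0,"wy":0,"wz":0,"tx":0,"ty":0,"tz":-0.004,"claw":0},{"wx":0,"wy":0,"wz":0,"tx":0,"ty":0,"tz":-0.008,"claw":0},{"wx":0,"wy":0,"wz":0,"tx":0,"ty":0,"tz":-0.012,"claw":0},{"wx":0,"wy":0,"wz":0,"tx":0,"ty":0,"tz":-0.012,"claw":0}]' ; python3 - <<'E'
from h import *
c=robot.camera('wrist'); d=robot.camera('side'); cv2.imwrite('pics/w2.png',np.hstack([c['image'][60:380,130:480],d['image'][120:320,230:430].repeat(2,0).repeat(2,1)[:320]])[:,:,::-1])
E
```

```text
t: 3.5
eef_pos: [0.531, -0.0192, 0.0966]
eef_rot: [3.141, -0.0, 1.359]
contact_force: [-0.3, -1.1, -2.8]
width: 0.0069
finger_force: 78.4
```

View pics/w2.png

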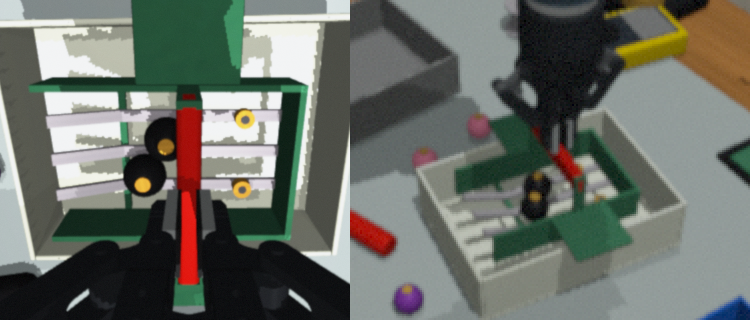

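The sieve is gripped and lifted, with both knobs and both spacers (crop (243,119) and (241,188)) still in it. Next I shake it along y.

```bash
python3 -m pendant '[{"wx":0,"wy":0,"wz":0,"tx":0.012,"ty":0,"tz":0,"claw":0},{"wx":0,"wy":0,"wz":0,"tx":-0.012,"ty":0,"tz":0,"claw":0},{"wx":0,"wy":0,"wz":0,"tx":0.012,"ty":0,"tz":0,"claw":0},{"wx":0,"wy":0,"wz":0,"tx":-0.012,"ty":0,"tz":0,"claw":0},{"wx":0,"wy":0,"wz":0,"tx":0.012,"ty":0,"tz":0,"claw":0},{"wx":0,"wy":0,"wz":0,"tx":-0.012,"ty":0,"tz":0,"claw":0},{"wx":0,"wy":0,"wz":0,"tx":0,"ty":0,"tz":0,"claw":0},{"wx":0,"wy":0,"wz":0,"tx":0,"ty":0,"tz":0,"claw":0}]' ; python3 - <<'E'
from h import *
c=robot.camera('wrist'); d=robot.camera('side'); cv2.imwrite('pics/w3.png',np.hstack([c['image'][60:380,130:480],d['image'][120:320,230:430].repeat(2,0).repeat(2,1)[:320]])[:,:,::-1])
E
```

```text
t: 4.4
eef_pos: [0.5307, -0.0175, 0.096]
eef_rot: [-3.141, -0.002, 1.36]
contact_force: [0.0, 0.5, -2.8]
width: 0.0071
finger_force: 78.9
```

View pics/w3.png

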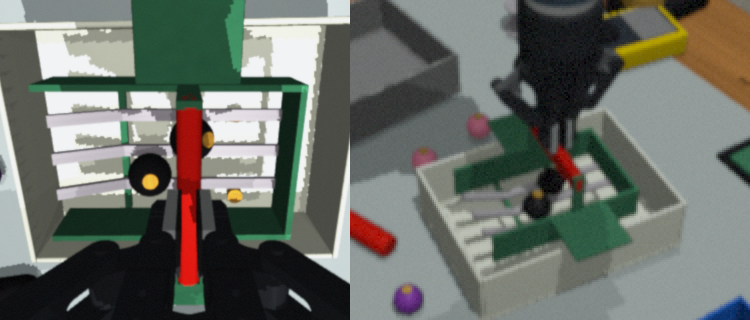

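After the shake, both knobs are still in the sieve. One spacer shows at crop (234,196), tipped beside a bar or already below it. The other is hidden, so I shake again and measure.

```bash
python3 -m pendant '[{"wx":0,"wy":0,"wz":0,"tx":0.012,"ty":0,"tz":0,"claw":0},{"wx":0,"wy":0,"wz":0,"tx":-0.012,"ty":0,"tz":0,"claw":0},{"wx":0,"wy":0,"wz":0,"tx":0.012,"ty":0.005,"tz":0,"claw":0},{"wx":0,"wy":0,"wz":0,"tx":-0.012,"ty":-0.005,"tz":0,"claw":0},{"wx":0,"wy":0,"wz":0,"tx":0.012,"ty":0.005,"tz":0,"claw":0},{"wx":0,"wy":0,"wz":0,"tx":-0.012,"ty":0,"tz":0,"claw":0},{"wx":0,"wy":0,"wz":0,"tx":0,"ty":0,"tz":0,"claw":0},{"wx":0,"wy":0,"wz":0,"tx":0,"ty":0,"tz":0,"claw":0}]' ; python3 - <<'E'
from h import *
c=robot.camera('wrist'); d=robot.camera('side'); t=robot.camera('top')
cv2.imwrite('pics/w4.png',np.hstack([c['image'][60:380,130:480],cv2.resize(d['image'][140:300,250:410],(320,320))])[:,:,::-1])
for n,k in(('w',c),('s',d)):
    m=mask(k['image'],(12,110,90),(30,255,255)); N,_,st,ce=cv2.connectedComponentsWithStats(m)
    print(n,[(ce[i].round(),st[i,4],ray(k,[ce[i]],.008)[0,:2].round(3)) for i in range(1,N) if 5<st[i,4]<800])
E
```

```text
t: 5.3
eef_pos: [0.5307, -0.0175, 0.0962]
eef_rot: [-3.141, -0.002, 1.36]
contact_force: [-0.5, 0.6, -2.6]
width: 0.0075
finger_force: 79.1
w [(array([283., 235.]), np.int32(223), array([ 0.493, -0.047])), (array([100., 244.]), np.int32(109), array([ 0.334, -0.021])), (array([365., 256.]), np.int32(149), array([ 0.559, -0.081])), (array([538., 344.]), np.int32(6), array([ 0.708, -0.212]))]
s [(array([130.,  50.]), np.int32(6), array([0.493, 1.073])), (array([457., 127.]), np.int32(114), array([1.044, 0.077])), (array([117., 195.]), np.int32(10), array([0.204, 0.37 ])), (array([266., 195.]), np.int32(6), array([0.478, 0.159])), (array([138., 210.]), np.int32(6), array([0.223, 0.292])), (array([324., 215.]), np.int32(9), array([0.546, 0.028])), (array([607., 258.]), np.int32(462), array([ 0.927, -0.412])), (array([469., 258.]), np.int32(548), array([ 0.706, -0.244])), (array([258., 264.]), np.int32(10), array([ 0.359, -0.   ])), (array([141., 356.]), np.int32(16), array([ 0.101, -0.048]))]
```

View pics/w4.png

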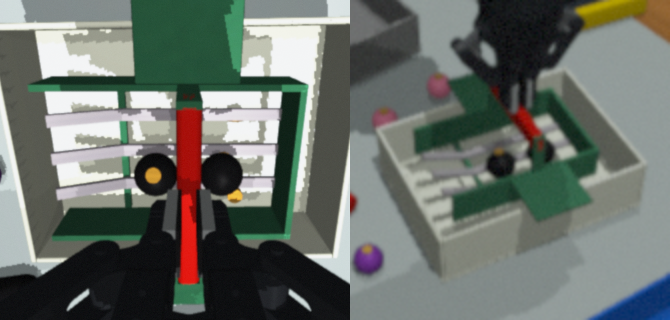

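The knobs have rolled to crop (155,175) and (222,173). The spacer at (235,196) hasn't moved while the sieve did, so it lies in the tray. I lift the sieve to look for the second one.

```bash
python3 -m pendant '[{"wx":0,"wy":0,"wz":0,"tx":0,"ty":0,"tz":-0.015,"claw":0},{"wx":0,"wy":0,"wz":0,"tx":0,"ty":0,"tz":-0.035,"claw":0},{"wx":0,"wy":0,"wz":0,"tx":0,"ty":0,"tz":-0.055,"claw":0},{"wx":0,"wy":0,"wz":0,"tx":0,"ty":0,"tz":-0.075,"claw":0},{"wx":0,"wy":0,"wz":0,"tx":0,"ty":0,"tz":-0.095,"claw":0},{"wx":0,"wy":0,"wz":0,"tx":0,"ty":0,"tz":-0.11,"claw":0},{"wx":0,"wy":0,"wz":0,"tx":0,"ty":0,"tz":-0.11,"claw":0}]' ; python3 - <<'E'
from h import *
c=robot.camera('wrist'); d=robot.camera('side'); t=robot.camera('top')
cv2.imwrite('pics/w5.png',np.hstack([c['image'][60:380,130:480],cv2.resize(d['image'][110:310,230:430],(440,440))[120:440],])[:,:,::-1])
for n,k in(('w',c),('s',d),('t',t)):
    m=mask(k['image'],(12,90,70),(30,255,255)); N,_,st,ce=cv2.connectedComponentsWithStats(m)
    print(n,[(ce[i].round(),st[i,4],ray(k,[ce[i]],.008)[0,:2].round(3)) for i in range(1,N) if 3<st[i,4]<800 and abs(ray(k,[ce[i]],.008)[0,0]-.53)<.13])
E
```

```text
t: 6.15
eef_pos: [0.5323, -0.0193, 0.2085]
eef_rot: [3.137, -0.0, 1.359]
contact_force: [0.1, 0.0, -2.8]
width: 0.0072
finger_force: 79.2
w [(array([217.,  22.]), np.int32(93), array([0.464, 0.147])), (array([348., 152.]), np.int32(20), array([ 0.57 , -0.012])), (array([322., 167.]), np.int32(9), array([ 0.537, -0.022])), (array([284., 236.]), np.int32(231), array([ 0.473, -0.098])), (array([316., 346.]), np.int32(4), array([ 0.474, -0.272]))]
s [(array([326., 173.]), np.int32(13), array([0.636, 0.14 ])), (array([266., 195.]), np.int32(10), array([0.479, 0.161])), (array([343., 220.]), np.int32(19), array([ 0.57 , -0.008]))]
t []
```

View pics/w5.png

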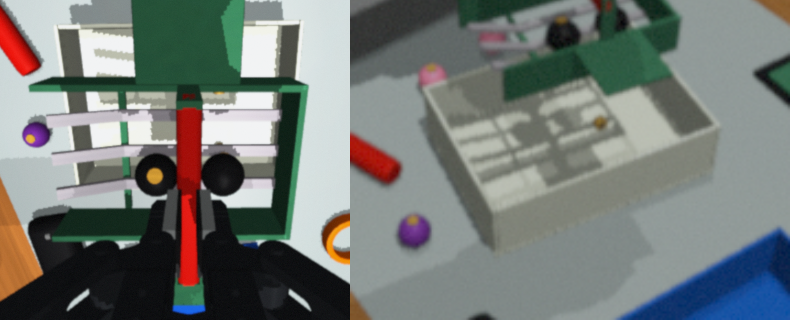

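```bash
python3 - <<'E'
from h import *
for n in('wrist','side','top'):
    c=robot.camera(n); print(n,proj(c,[.559,-.081,.006]).round(),proj(c,[.57,-.01,.006]).round())
    y=np.radians(-11.2);a=np.array([np.cos(y),np.sin(y)]);b=np.array([-a[1],a[0]])
    print(' rim -y wall', [proj(c,[*(np.array([.527,-.013])+s*a-.084*b),.065]).round() for s in(-.114,.0,.114)])
E
```

```text
wrist [353. 210.] [352. 151.]
 rim -y wall [array([209., 252.]), array([316., 251.]), array([424., 249.])]
side [361. 243.] [343. 221.]
 rim -y wall [array([294., 260.]), array([349., 239.]), array([399., 220.])]
top [351. 168.] [319. 163.]
 rim -y wall [array([350., 241.]), array([361., 186.]), array([371., 133.])]
```

```bash
cat >> h.py <<'E'
def hgo(H,yaw,tilt):
    a=np.radians(yaw);T=np.radians(tilt)
    go(np.asarray(H)+.0185*np.array([np.sin(T)*np.cos(a),np.sin(T)*np.sin(a),-np.cos(T)]),yaw,tilt)
E
python3 -c "
from h import *
hgo([.532,-.019,.227],-12.2,5)
hgo([.539,-.340,.227],-32,5)"
```

```text
w [-5.13 -0.    0.08] t [ 0.0004  0.0039 -0.0036]
w [-5.08 -0.84 19.87] t [-0.3125  0.078  -0.0038]
```

```bash
python3 -m pendant '[{"wx":-2,"wy":0,"wz":0,"tx":0,"ty":0.002,"tz":0,"claw":0},{"wx":-4,"wy":0,"wz":0,"tx":0,"ty":0.003,"tz":0,"claw":0},{"wx":-5,"wy":0,"wz":0,"tx":-0.003,"ty":0.004,"tz":0,"claw":0},{"wx":-5,"wy":0,"wz":0.6,"tx":-0.011,"ty":0.006,"tz":0,"claw":0},{"wx":-5,"wy":-0.1,"wz":1.5,"tx":-0.025,"ty":0.009,"tz":0,"claw":0},{"wx":-5,"wy":-0.1,"wz":2.8,"tx":-0.044,"ty":0.014,"tz":0,"claw":0},{"wx":-5,"wy":-0.2,"wz":4.2,"tx":-0.067,"ty":0.019,"tz":0,"claw":0},{"wx":-5,"wy":-0.3,"wz":5.8,"tx":-0.092,"ty":0.025,"tz":0,"claw":0},{"wx":-5,"wy":-0.3,"wz":7.5,"tx":-0.117,"ty":0.031,"tz":0,"claw":0},{"wx":-5,"wy":-0.4,"wz":9,"tx":-0.142,"ty":0.037,"tz":0,"claw":0}]'; python3 -c "
from h import *
hgo([.539,-.340,.227],-32,5)"
```

```text
t: 7.45
eef_pos: [0.5368, -0.1682, 0.2059]
eef_rot: [3.055, 0.001, 1.199]
contact_force: [-0.1, 0.5, -3.7]
width: 0.0072
finger_force: 79.2
w [-0.02 -0.9  10.67] t [-0.1595  0.066   0.0032]
```

```bash
python3 -m pendant '[{"wx":0,"wy":0,"wz":1.7,"tx":-0.025,"ty":0.01,"tz":0,"claw":0},{"wx":0,"wy":-0.3,"wz":3.4,"tx":-0.05,"ty":0.02,"tz":0,"claw":0},{"wx":0,"wy":-0.4,"wz":5.1,"tx":-0.075,"ty":0.031,"tz":0,"claw":0},{"wx":0,"wy":-0.6,"wz":6.7,"tx":-0.1,"ty":0.042,"tz":0.001,"claw":0},{"wx":0,"wy":-0.7,"wz":8.2,"tx":-0.122,"ty":0.051,"tz":0.001,"claw":0},{"wx":0,"wy":-0.8,"wz":9.4,"tx":-0.14,"ty":0.058,"tz":0.002,"claw":0},{"wx":0,"wy":-0.9,"wz":10.2,"tx":-0.152,"ty":0.063,"tz":0.002,"claw":0},{"wx":0,"wy":-0.9,"wz":10.7,"tx":-0.158,"ty":0.065,"tz":0.002,"claw":0},{"wx":0,"wy":-0.9,"wz":10.7,"tx":-0.159,"ty":0.066,"tz":0.002,"claw":0},{"wx":0,"wy":-0.9,"wz":10.7,"tx":-0.159,"ty":0.066,"tz":0.002,"claw":0}]'; python3 - <<'E'
from h import *
hgo([.539,-.340,.227],-32,5)
c=robot.camera('wrist'); d=robot.camera('side'); t=robot.camera('top')
cv2.imwrite('pics/w6.png',np.hstack([cv2.resize(c['image'],(448,280)),cv2.resize(t['image'][90:260,240:440],(329,280))])[:,:,::-1])
for n,k in(('s',d),('t',t)):
    m=mask(k['image'],(12,90,70),(30,255,255)); N,_,st,ce=cv2.connectedComponentsWithStats(m)
    print(n,[(ce[i].round(),st[i,4],ray(k,[ce[i]],.008)[0,:2].round(3)) for i in range(1,N) if 3<st[i,4]<800 and abs(ray(k,[ce[i]],.008)[0,0]-.53)<.13])
E
```

```text
t: 8.45
eef_pos: [0.5412, -0.3372, 0.2099]
eef_rot: [3.055, -0.001, 1.015]
contact_force: [0.3, 0.6, -2.0]
width: 0.0071
finger_force: 79.2
w [-0.01 -0.08  0.17] t [-0.0035  0.0011  0.0014]
s [(array([294., 178.]), np.int32(6), array([0.565, 0.172])), (array([266., 195.]), np.int32(8), array([0.479, 0.16 ])), (array([343., 220.]), np.int32(18), array([ 0.571, -0.008])), (array([438., 289.]), np.int32(8), array([ 0.599, -0.257]))]
t [(array([511., 157.]), np.int32(14), array([ 0.586, -0.433])), (array([317., 163.]), np.int32(5), array([ 0.571, -0.007])), (array([350., 169.]), np.int32(10), array([ 0.558, -0.079])), (array([241., 169.]), np.int32(10), array([0.556, 0.159])), (array([492., 188.]), np.int32(7), array([ 0.517, -0.388])), (array([246., 208.]), np.int32(10), array([0.47 , 0.147]))]
```

View pics/w6.png

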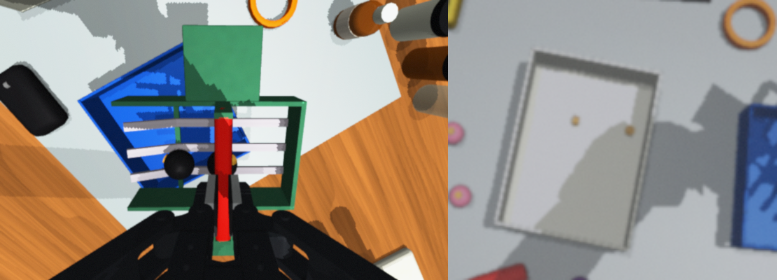

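The top crop shows both spacers in the tray, at (0.571,-0.007) and (0.558,-0.079). The knobs are still in the sieve, over the blue bin. Now I tilt slowly.

```bash
python3 - <<'E'
from h import *
c=robot.camera('wrist'); print(ray(c,[(114,143),(203,269)],.06))
hgo([.556,-.350,.19],-32,15)
hgo([.556,-.350,.19],-32,28)
hgo([.556,-.350,.19],-32,42)
E
```

```text
[[ 0.40926055 -0.21288065  0.06      ]
 [ 0.3932746  -0.36309077  0.06      ]]
w [-10.    -0.08   0.19] t [-0.0034  0.0209  0.0399]
w [-23.    -0.1    0.18] t [-0.0034  0.0249  0.0387]
w [-37.    -0.13   0.17] t [-0.0034  0.0288  0.0365]
```

```bash
python3 -m pendant '[{"wx":-1,"wy":0,"wz":0,"tx":-0.001,"ty":0.003,"tz":0.005,"claw":0},{"wx":-2,"wy":0,"wz":0,"tx":-0.002,"ty":0.007,"tz":0.011,"claw":0},{"wx":-4,"wy":0,"wz":0,"tx":-0.003,"ty":0.012,"tz":0.019,"claw":0},{"wx":-5,"wy":0,"wz":0,"tx":-0.003,"ty":0.016,"tz":0.027,"claw":0},{"wx":-6,"wy":0,"wz":0,"tx":-0.003,"ty":0.018,"tz":0.034,"claw":0},{"wx":-7,"wy":0,"wz":0,"tx":-0.003,"ty":0.02,"tz":0.038,"claw":0},{"wx":-8,"wy":0,"wz":0,"tx":-0.003,"ty":0.021,"tz":0.04,"claw":0},{"wx":-9,"wy":0,"wz":0,"tx":-0.003,"ty":0.021,"tz":0.04,"claw":0},{"wx":-10,"wy":0,"wz":0,"tx":-0.003,"ty":0.021,"tz":0.04,"claw":0},{"wx":-10,"wy":0,"wz":0,"tx":-0.003,"ty":0.021,"tz":0.04,"claw":0}]' && python3 -m pendant '[{"wx":-1.5,"wy":0,"wz":0,"tx":0,"ty":0,"tz":0,"claw":0},{"wx":-3,"wy":0,"wz":0,"tx":0,"ty":0.001,"tz":0,"claw":0},{"wx":-5,"wy":0,"wz":0,"tx":0,"ty":0.002,"tz":0,"claw":0},{"wx":-7,"wy":0,"wz":0,"tx":0,"ty":0.002,"tz":0,"claw":0},{"wx":-9,"wy":0,"wz":0,"tx":0,"ty":0.003,"tz":0,"claw":0},{"wx":-11,"wy":0,"wz":0,"tx":0,"ty":0.004,"tz":0,"claw":0},{"wx":-13,"wy":0,"wz":0,"tx":0,"ty":0.004,"tz":0,"claw":0},{"wx":-15,"wy":0,"wz":0,"tx":0,"ty":0.005,"tz":0,"claw":0},{"wx":-17,"wy":0,"wz":0,"tx":0,"ty":0.005,"tz":0,"claw":0},{"wx":-19,"wy":0,"wz":0,"tx":0,"ty":0.006,"tz":0,"claw":0}]'; python3 - <<'E'
from h import *
hgo([.556,-.350,.19],-32,42)
c=robot.camera('wrist'); d=robot.camera('side')
cv2.imwrite('pics/w7.png',np.hstack([cv2.resize(c['image'],(448,280)),cv2.resize(d['image'][180:400,300:550],(318,280))])[:,:,::-1])
E
```

```text
t: 9.65
eef_pos: [0.5598, -0.3526, 0.1721]
eef_rot: [2.879, -0.001, 1.015]
contact_force: [0.7, -0.5, -2.0]
width: 0.0071
finger_force: 79.3
t: 10.65
eef_pos: [0.5649, -0.3561, 0.1737]
eef_rot: [2.547, -0.001, 1.015]
contact_force: [0.2, 0.2, -2.8]
width: 0.0072
finger_force: 79.3
w [-7.93 -0.11  0.08] t [ 0.0004  0.0028 -0.0012]
```

View pics/w7.png

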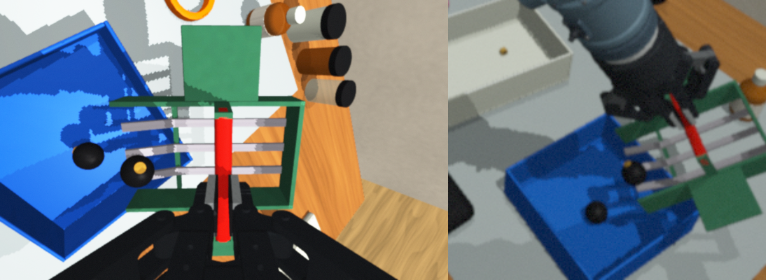

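The first knob is falling or already in the bin (crop (88,155)). The second is at the lip (137,168). I tilt on to 42 degrees and wait.

```bash
python3 -m pendant '[{"wx":-2,"wy":0,"wz":0,"tx":0,"ty":0,"tz":0,"claw":0},{"wx":-4,"wy":0,"wz":0,"tx":0,"ty":0.001,"tz":0,"claw":0},{"wx":-6,"wy":0,"wz":0,"tx":0,"ty":0.002,"tz":0,"claw":0},{"wx":-8,"wy":0,"wz":0,"tx":0,"ty":0.003,"tz":-0.001,"claw":0},{"wx":-8,"wy":0,"wz":0,"tx":0,"ty":0.003,"tz":-0.001,"claw":0},{"wx":-8,"wy":0,"wz":0,"tx":0,"ty":0.003,"tz":-0.001,"claw":0},{"wx":-8,"wy":0,"wz":0,"tx":0,"ty":0.003,"tz":-0.001,"claw":0},{"wx":-8,"wy":0,"wz":0,"tx":0,"ty":0.003,"tz":-0.001,"claw":0}]'; python3 - <<'E'
from h import *
d=robot.camera('side'); c=robot.camera('wrist')
cv2.imwrite('pics/w8.png',np.hstack([cv2.resize(c['image'],(448,280)),cv2.resize(d['image'][180:400,300:550],(318,280))])[:,:,::-1])
print(robot.observe()['eef_pos'])
hgo([.556,-.350,.235],-32,0)
E
```

```text
t: 11.55
eef_pos: [0.5674, -0.3578, 0.1768]
eef_rot: [2.408, -0.001, 1.015]
contact_force: [-0.7, -0.5, -2.2]
width: 0.0071
finger_force: 79.4
[ 0.56722207 -0.35761804  0.1764788 ]
w [42.03 -0.08  0.12] t [ 0.0006  0.0167 -0.0388]
```

View pics/w8.png

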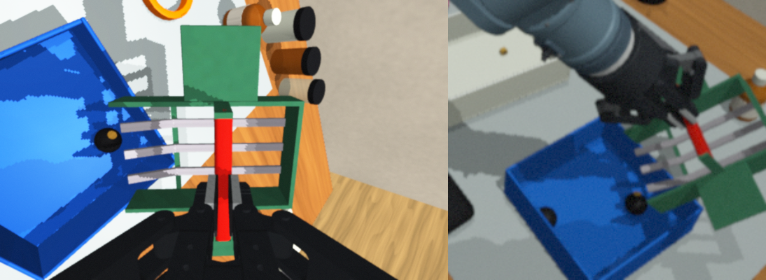

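Both knobs look to be in the bin, at side-crop (548,215) and (635,203), and the sieve is empty. I level it, lift it and check by ray.

```bash
python3 -m pendant '[{"wx":6,"wy":0,"wz":0,"tx":0,"ty":0.003,"tz":-0.01,"claw":0},{"wx":13,"wy":0,"wz":0,"tx":0,"ty":0.006,"tz":-0.02,"claw":0},{"wx":20,"wy":0,"wz":0,"tx":0,"ty":0.009,"tz":-0.027,"claw":0},{"wx":27,"wy":0,"wz":0,"tx":0,"ty":0.012,"tz":-0.033,"claw":0},{"wx":34,"wy":0,"wz":0,"tx":0,"ty":0.015,"tz":-0.037,"claw":0},{"wx":40,"wy":0,"wz":0,"tx":0,"ty":0.017,"tz":-0.039,"claw":0},{"wx":42,"wy":0,"wz":0,"tx":0,"ty":0.017,"tz":-0.039,"claw":0},{"wx":42,"wy":0,"wz":0,"tx":0,"ty":0.017,"tz":-0.039,"claw":0}]'; python3 - <<'E'
from h import *
for n in('side','wrist'):
    k=robot.camera(n); v=cv2.cvtColor(k['image'],cv2.COLOR_RGB2HSV); m=cv2.inRange(v,(0,0,0),(179,255,38))
    N,_,st,ce=cv2.connectedComponentsWithStats(m)
    for i in range(1,N):
        p=ray(k,[ce[i]],.018)[0,:2]
        if 40<st[i,4]<1500 and np.linalg.norm(p-[.485,-.305])<.15: print(n,ce[i].round(),st[i,4],p.round(3))
hgo([.528,-.015,.235],-11.5,0)
E
```

```text
t: 12.45
eef_pos: [0.5572, -0.3515, 0.2148]
eef_rot: [-3.141, -0.001, 1.015]
contact_force: [-1.2, -0.7, -2.7]
width: 0.0071
finger_force: 79.3
side [447. 340.] 199 [ 0.527 -0.341]
side [380. 349.] 63 [ 0.425 -0.284]
wrist [291. 164.] 103 [ 0.531 -0.333]
wrist [184. 170.] 118 [ 0.423 -0.274]
w [ 1.000e-01 -2.000e-02 -2.036e+01] t [ 0.2703 -0.2009 -0.0007]
```

Both knobs lie in the blue bin, and the two views agree. Now I carry the sieve back.

```bash
python3 -m pendant '[{"wx":0,"wy":0,"wz":-1,"tx":0.012,"ty":-0.009,"tz":0,"claw":0},{"wx":0,"wy":0,"wz":-3,"tx":0.038,"ty":-0.028,"tz":0,"claw":0},{"wx":0,"wy":0,"wz":-5.3,"tx":0.07,"ty":-0.052,"tz":0,"claw":0},{"wx":0,"wy":0,"wz":-7.8,"tx":0.104,"ty":-0.077,"tz":0,"claw":0},{"wx":0,"wy":0,"wz":-10.3,"tx":0.138,"ty":-0.102,"tz":0,"claw":0},{"wx":0,"wy":0,"wz":-13,"tx":0.172,"ty":-0.128,"tz":0,"claw":0},{"wx":0,"wy":0,"wz":-15.5,"tx":0.206,"ty":-0.153,"tz":0,"claw":0},{"wx":0,"wy":0,"wz":-17.7,"tx":0.236,"ty":-0.175,"tz":0,"claw":0},{"wx":0,"wy":0,"wz":-19.4,"tx":0.258,"ty":-0.192,"tz":0,"claw":0},{"wx":0,"wy":0,"wz":-20.3,"tx":0.27,"ty":-0.201,"tz":0,"claw":0}]' && python3 -m pendant '[{"wx":0,"wy":0,"wz":0,"tx":0,"ty":0,"tz":0,"claw":0},{"wx":0,"wy":0,"wz":0,"tx":0,"ty":0,"tz":0,"claw":0}]'; python3 - <<'E'
from h import *
np.set_printoptions(precision=4,suppress=True)
c=robot.camera('wrist'); im=c['image']
red=blob(mask(im,(0,120,60),(8,255,255)),(300,130,345,300)); print(cv2.boundingRect(red))
hgo([.528,-.015,.103],-11.5,0)
E
```

```text
t: 13.55
eef_pos: [0.5258, -0.0124, 0.2173]
eef_rot: [3.139, -0.001, 1.372]
contact_force: [-0.1, -0.1, -2.3]
width: 0.0071
finger_force: 79.3
t: 13.75
eef_pos: [0.527, -0.0154, 0.2169]
eef_rot: [3.14, 0.0, 1.369]
contact_force: [-0.5, -0.4, -1.8]
width: 0.0068
finger_force: 79.3
(306, 167, 26, 133)
w [ 0.09  0.01 -0.14] t [0.001  0.0004 0.1323]
```

```bash
python3 -m pendant '[{"wx":0,"wy":0,"wz":0,"tx":0.001,"ty":0,"tz":0.01,"claw":0},{"wx":0,"wy":0,"wz":0,"tx":0.001,"ty":0,"tz":0.035,"claw":0},{"wx":0,"wy":0,"wz":0,"tx":0.001,"ty":0,"tz":0.06,"claw":0},{"wx":0,"wy":0,"wz":0,"tx":0.001,"ty":0,"tz":0.085,"claw":0},{"wx":0,"wy":0,"wz":0,"tx":0.001,"ty":0,"tz":0.105,"claw":0},{"wx":0,"wy":0,"wz":0,"tx":0.001,"ty":0,"tz":0.118,"claw":0},{"wx":0,"wy":0,"wz":0,"tx":0.001,"ty":0,"tz":0.126,"claw":0},{"wx":0,"wy":0,"wz":0,"tx":0.001,"ty":0,"tz":0.13,"claw":0},{"wx":0,"wy":0,"wz":0,"tx":0.001,"ty":0,"tz":0.132,"claw":0},{"wx":0,"wy":0,"wz":0,"tx":0.001,"ty":0,"tz":0.132,"claw":0}]'
```

```text
t: 14.8
eef_pos: [0.5275, -0.0142, 0.0853]
eef_rot: [3.141, -0.0, 1.368]
contact_force: [0.1, -0.4, -1.9]
width: 0.0074
finger_force: 79.9
```

```bash
python3 -m pendant '[{"wx":0,"wy":0,"wz":0,"tx":0,"ty":0,"tz":0.001,"claw":0},{"wx":0,"wy":0,"wz":0,"tx":0,"ty":0,"tz":0.001,"claw":0},{"wx":0,"wy":0,"wz":0,"tx":0,"ty":0,"tz":0.001,"claw":0}]' && python3 -m pendant '[{"wx":0,"wy":0,"wz":0,"tx":0,"ty":0,"tz":0,"claw":0.3},{"wx":0,"wy":0,"wz":0,"tx":0,"ty":0,"tz":0,"claw":0.6},{"wx":0,"wy":0,"wz":0,"tx":0,"ty":0,"tz":0,"claw":1},{"wx":0,"wy":0,"wz":0,"tx":0,"ty":0,"tz":0,"claw":1},{"wx":0,"wy":0,"wz":0,"tx":0,"ty":0,"tz":-0.01,"claw":1},{"wx":0,"wy":0,"wz":0,"tx":0,"ty":0,"tz":-0.04,"claw":1},{"wx":0,"wy":0,"wz":0,"tx":0,"ty":0,"tz":-0.08,"claw":1},{"wx":0,"wy":0,"wz":0,"tx":0,"ty":0,"tz":-0.105,"claw":1},{"wx":0,"wy":0,"wz":0,"tx":0,"ty":0,"tz":-0.105,"claw":1},{"wx":0,"wy":0,"wz":0,"tx":0,"ty":0,"tz":-0.105,"claw":1}]'; python3 - <<'E'
from h import *
np.set_printoptions(precision=4,suppress=True)
c=robot.camera('wrist'); im=c['image']; d=robot.camera('side')
cv2.imwrite('pics/w9.png',np.hstack([cv2.resize(im,(448,280)),cv2.resize(d['image'][120:400,240:530],(290,280))])[:,:,::-1])
red=blob(mask(im,(0,120,60),(8,255,255)),(295,125,350,270))
r=cv2.minAreaRect(red); P=ray(c,cv2.boxPoints(r),0.113); m=P.mean(0);print('handle',m)
L=P[np.argsort(P[:,1])]; e=L[2:].mean(0)-L[:2].mean(0); print('yaw',np.degrees(np.arctan2(-e[0],e[1])))
E
```

```text
t: 15.1
eef_pos: [0.5277, -0.0141, 0.0849]
eef_rot: [3.14, -0.0, 1.369]
contact_force: [-4.3, -0.4, 6.1]
width: 0.0068
finger_force: 81.2
t: 16.1
eef_pos: [0.5281, -0.0139, 0.1894]
eef_rot: [3.139, -0.001, 1.369]
contact_force: [0.2, -1.8, -0.2]
width: 0.0853
finger_force: 0.0
handle [ 0.5274 -0.013   0.113 ]
yaw -11.604926568944714
```

View pics/w9.png

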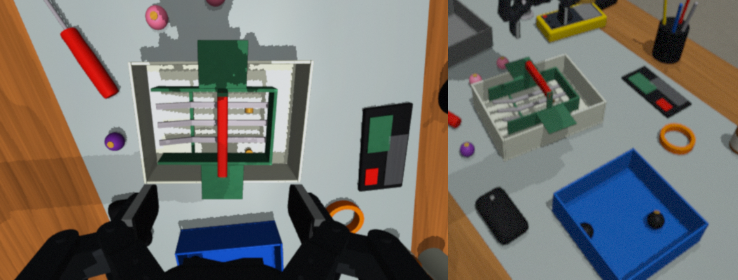

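The sieve hangs level and released at (0.527,-0.013), with yaw -11.6 degrees. Both spacers are in the tray (crop (249,110) and (249,151)) and both knobs in the blue bin ((587,230) and (655,218)). I hand in.

```bash
python3 -c "
from bench import robot
print(robot.sign_off())"
```

```text
the job is handed in; nothing more can be done
None
```

I handed the job in at about 16 s on the clock: the last pictures show both spacers in the white tray, both knobs in the blue bin, and the empty sieve hanging level on the tray, released; no verdict was returned.

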